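# Open the shielded test box and hold its cover up

## Robot

A 6-joint arm with a two-finger parallel gripper is mounted at the origin on the work surface. World frame = base frame: x ahead of the robot, y to its left, z up, the work surface at z = 0. Lengths are in m, angles in degrees, forces in N, time in s.
With the tool pointing down it reaches from about 0.3 to 0.75 m from the base axis. Payload 8.5 kg.
Tool frame: the origin (TCP) lies at the very end of the fingers, on their centre line; the grasp point (between the pads) lies 19 mm behind it (env.hold_point_z is the distance from the TCP to the grasp point, in m); z points along the fingers, y is the line along which they close (so a half turn about z gives the same grasp; the last joint's range is limited). The gripper opens to 85 mm and grips with 20 to 120 N. Pads are 22 mm wide; open, the fingers measure 114 mm over their backs; the gripper's body (76 mm by 85 mm) begins 54 mm behind the grasp point. The pads swing forward as they close: fully open they stand 13 mm farther back than shut.
Start: joints at [56.878, 21.807, 74.336, -0, 83.858, -12.336], TCP at [0.195, 0.514, 0.231] pointing down, gripper open.
Joint ranges: [-178.18, 178.18], [-50.72, 133.34], [12.68, 142.11], [-81.47, 261.47], [9.98, 163.14], [-165.26, 165.26]. Speed limits (degrees/s): [136.94, 136.94, 180, 180, 180, 180].

## Interface

Orientations are given as a 3x3 rotation matrix whose columns are the frame's x, y, z axes.
In Python, from rig import env, optics gives the robot as it stands.
- The arm moves only by the shell command python3 -m jog 'ROWS' [OPENING] [FORCE]. ROWS is JSON, a list of rows, each an object with "linear": the shift along the tool's x, y, z in units of 40 mm (1.0 is 40 mm), a list of three; "roll": the turn about the tool's z in units of 5 degrees (1.0 is 5 degrees). A call has 1 to 12 rows; each row shifts and turns the commanded pose from where the row before left it, along the tool's axes as they then stand; what a row does not reach is not made up. A row lasts 1/12 s, in which the tool goes at most 41.7 mm and 7.16 degrees, less where a joint would pass 70% of its speed; a pose out of reach is approached as far as the arm can. A call is refused whole if a number of a shift passes 1 or a number of a turn 1, either way. A call with a gripper value outside its range is refused whole. OPENING is the opening, from -1 (shut) to 1 (fully open), set as the call begins (- or left out, the last holds). The fingers move at their own pace and stop on an object; FORCE is the grip in N (left out, the last holds). Time passes only in rows, so rows that do not move let the fingers close. It gives the time, the measured TCP pose, the force, the opening and the grip force at its end, in the units of the state.
- env.observe(): the state, without advancing time (a new reading comes with each control period).
- optics.get_image(name): name is "side" or "top"; returns the picture (400x640x3 uint8, red, green, blue); there is no depth.
- optics.calibration(name): a dict with "fov_y" (degrees; the focal length in pixels is half the picture's height over the tangent of half this angle, whatever the lens; pixels are square), "cx", "cy" (the principal point, pixels), "D" ([k1, k2, p1, p2, k3] as OpenCV has them; the pictures are not rectified), "T" (4x4, takes a point from camera to world coordinates). Camera axes: x right, y down, z forward; pixel columns grow to the right and rows downward; lengths in m; the calibration is good to about 2 mm. A picture is of the moment at which its call begins. calibration takes no time and is no camera call.
- env.close_job(): hands the job in; it is judged then, once.
The state is a dict: "time_s": time; "q": joint angles; "qvel": joint speeds; "joint_efforts": joint torques, N m; "position": TCP position; "tool_rot": TCP orientation; "ft_force": force on the tool from outside, world axes, zero at the start; "wrist_torque": the same for the moment, N m; "grip_width": finger opening in m; "gripper_force": force on a finger pad.
Only numpy, scipy, OpenCV 4.12 (cv2) and the standard library are available. Lean on these libraries where they do the work, as an engineer would, in place of code of your own. Each camera call takes 0.05 s, during which the arm holds its last target. There are 200 camera calls.

## Task

Swing the hasp on the test box outward, clear of the cover, then tug the cover up by its handle, before touching the release slide, to learn whether the hidden catch is holding it. If it is caught, push the release slide all the way over to free it (pushing it when the cover is free would throw the catch on); then raise the cover to about 50 degrees and finish while still holding it there in the gripper, since it falls shut by itself. Leave the hasp swung aside and the other things on the bench and box where they are.

Things in the scene. Friction and masses are not known exactly. Their poses are not given: they have to be found in the camera images.
- case: Fixed aluminium test box, x -135..+110, y -170..+170, z 0..90 mm; origin on the table, x to the back, y left. Front ledge x -135..-70 (solid, top z 90) carries hasp (left), release slide (right) and a loose adapter. Behind it a flush cover, x -66..+100, top z 90. A catch hidden inside may or may not hold the cover: not seen or read, only felt by lifting.
- cover (a joint): Cover (8 mm plate, about 0.5 kg) angle, rad: 0 shut, grows as its front edge rises, stop 1.4. Hinge line along case y at case x +100, z +90 mm. Falls shut when let go. Under the hasp it lifts only about 0.015; hasp aside but catch holding, about 0.06 (8 mm at the handle), then stops hard; else it swings freely, about 3 N at the handle.
- cover_handle (a point): Middle of the handle's straight round steel bar: 12 mm thick, 80 mm long along case y, its axis 40 mm above the cover top, posts at both ends. Cover shut: case x -40, y 0, z +130 mm. It is 140 mm in front of and 40 mm above the hinge line and moves with the cover; the bar can turn in the fingers.
- hasp (a joint): Angle of the flat steel hasp (75 x 18 x 6 mm, on an upright pivot on the ledge at case x -100, y +100 mm), rad: 0 = pointing to case +x over the cover, grows as its free end swings outward (to case +y), 1.57 = along the ledge, stop 1.65. The cover is clear above 1.25. Light friction, stays where left.
- hasp_peg (a point): Point on the axis of the hasp's upright round steel peg (diameter 12 mm, 32 mm tall), 10 mm below the peg's top, 60 mm from the hasp's pivot axis and 120 mm above the table.
- release (a joint): Position of the steel release slide, m: 0 = home, grows as it is pushed to case -y (outward, right), stop at 0.016. Stays where left, under 5 N. It always starts at home and its place does not tell whether the catch holds: a full push (past 0.014) frees a caught cover, but locks a free one; pushing it back home undoes this.
- release_knob (a point): Point on the axis of the release slide's upright round steel knob (diameter 12 mm, 32 mm tall on a 26 x 34 x 6 mm plate), 10 mm below its top, 118 mm above the table; at home at case x = -100, y = -90 mm.
- adapter: Bystander: small loose black plastic adapter block, 22 x 34 x 14 mm, lying on the box's ledge near its middle, between hasp and release. Origin at the centre of its underside.
- board: Bystander: loose green circuit board 70 x 100 x 6 mm with parts up to 16 mm high, on the table in front of the box. Origin at the centre of its underside.
- driver: Bystander: loose screwdriver with black handle lying on the table in front of the box.
- tape: Bystander: roll of black tape, a ring 90 mm across and 24 mm high, on the table left of the box. Origin at the centre of its underside.
- tray: Bystander: blue open parts tray 120 x 90 x 40 mm on the table right of the box. Origin at the centre of its underside.
- mouse: Bystander: black computer mouse, 64 mm round and 32 mm high, on the table to the left front.
- cleaner: Bystander: white bottle 48 mm in diameter, 120 mm tall, standing on the table to the right. Origin at the centre of its underside.

How it is judged:
By the outcome, as a careful person would: the job done as asked, in the order asked, and still so for the second after the job is handed in, while the arm keeps its last pose, push and grip.
It also fails if it takes over 64 s, if anything falls off the work surface, if the arm or the gripper's body presses on something with over 40 N, if the wrist force passes 120 N, or if a joint passes its speed limit or range.

## Working session

There is one attempt and no reset: what is moved stays moved. The work goes in short steps, Python scripts to look and compute and a shell command to move; the robot and the scene stay as the last step left them, time stands still between calls to the robot, and variables do not carry over. Pictures are saved under pics/ and viewed, at most 10 in all, crops included, and the job is handed in when it is done.

```bash
ls; mkdir -p pics
python3 - <<'E'
from rig import env, optics
import cv2
for n in("side","top"):
    cv2.imwrite(f"pics/{n}0.png",optics.get_image(n)[:,:,::-1])
    print(n,optics.calibration(n))
s=env.observe();print(s);print(env.hold_point_z)
E
```

```text
pics
side {'fov_y': 44.499969198933165, 'cx': 318.98874350318465, 'cy': 199.6609685422224, 'D': array([-0.05666301,  0.        ,  0.        ,  0.        ,  0.        ]), 'T': array([[ 0.8308932 , -0.38111951,  0.40541881,  0.07939073],
       [-0.5563301 , -0.55506463,  0.61838505, -0.700319  ],
       [-0.01064497, -0.73935862, -0.67322768,  0.89094909],
       [ 0.        ,  0.        ,  0.        ,  1.        ]])}
top {'fov_y': 50.38674845579499, 'cx': 319.88906059014164, 'cy': 205.04355731868026, 'D': array([-0.1002658,  0.       ,  0.       ,  0.       ,  0.       ]), 'T': array([[ 0.00529521, -0.99826474,  0.05864706,  0.4597054 ],
       [-0.99998264, -0.00513447,  0.00289123,  0.0331372 ],
       [-0.00258509, -0.05866135, -0.99827459,  1.15245952],
       [ 0.        ,  0.        ,  0.        ,  1.        ]])}
{'time_s': 0.1, 'q': array([ 5.68785234e+01,  2.18373090e+01,  7.43794767e+01,  7.56377201e-04,
        8.38588229e+01, -1.23390189e+01]), 'qvel': array([ 9.60768083e-02, -2.61737879e-04, -2.91838637e-01,  3.99942546e-02,
       -1.97237564e-02,  5.96994419e-02]), 'joint_efforts': array([ 4.29127205e-03, -4.49219549e+01, -2.31658834e+01, -1.02487252e-04,
        3.64823711e-03, -2.64799276e-06]), 'position': array([0.19503084, 0.51397556, 0.23077734]), 'tool_rot': array([[-9.34933744e-01,  3.54821588e-01, -7.32053174e-04],
       [ 3.54822220e-01,  9.34933145e-01, -1.09802662e-03],
       [ 2.94817229e-04, -1.28633087e-03, -9.99999129e-01]]), 'ft_force': array([-0.45468471,  0.27077894,  0.16790386]), 'wrist_torque': array([-0.00362759, -0.05175015, -0.04480877]), 'gripper_force': 0.0, 'grip_width': 0.08535328517734031}
0.0187
```

View pics/side0.png

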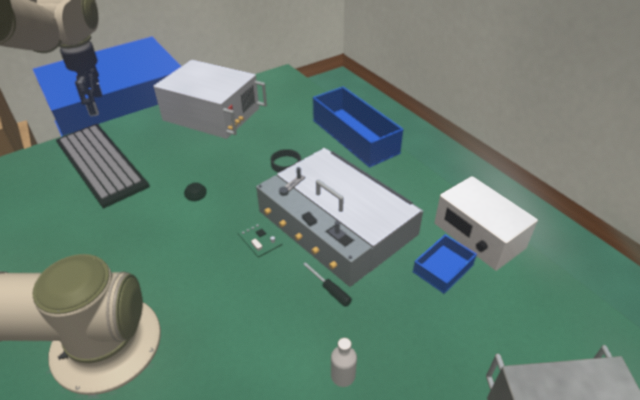

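View pics/top0.png

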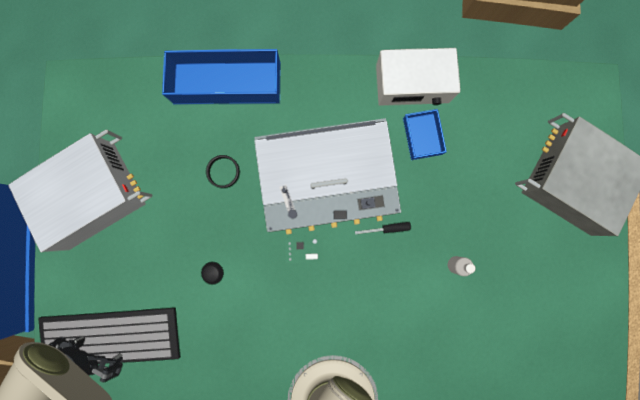

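The side view shows the box in the middle, with its handle near (330,190), hasp (290,187) and release knob (340,230). In the top view, the box top spans roughly (255,137), (387,121), (400,212), (267,231). I'll enlarge the box.

Run:
```python
import cv2
t=cv2.imread("pics/top0.png")[105:245,240:415]
cv2.imwrite("pics/topc.png",cv2.resize(t,None,fx=4,fy=4,interpolation=cv2.INTER_CUBIC))
t=cv2.imread("pics/side0.png")[140:285,245:430]
cv2.imwrite("pics/sidec.png",cv2.resize(t,None,fx=4,fy=4,interpolation=cv2.INTER_CUBIC))
```

```text
(no output)
```

View pics/topc.png

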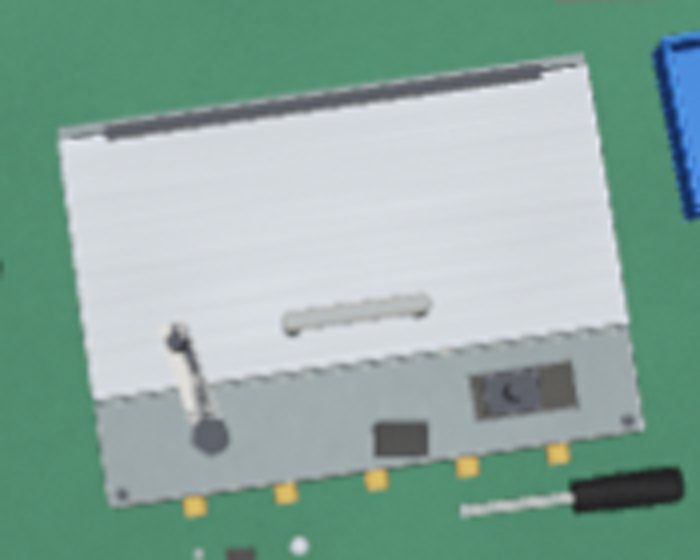

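View pics/sidec.png

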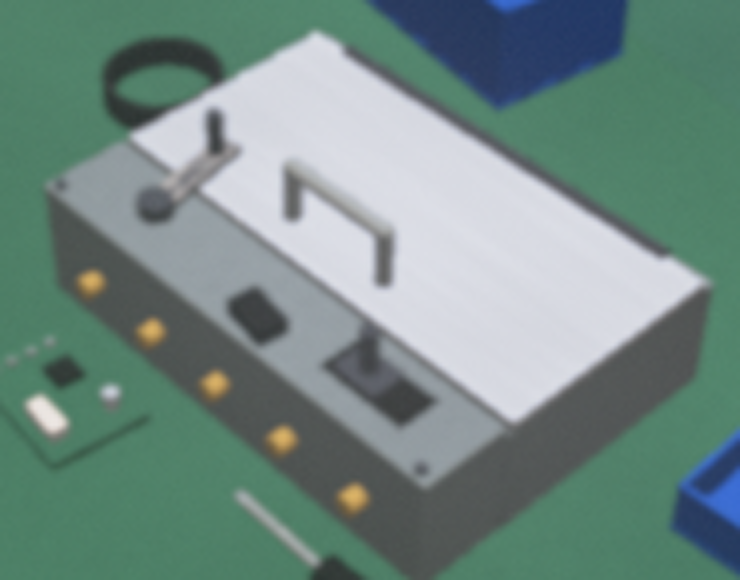

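The crop shows the box top corners at (60,130), (583,57), (642,430) and (112,507) px. The bar runs from (290,320) to (424,303), with the peg top at (177,335) and the knob at (515,391). The side crop shows the same points.

```bash
cat > h.py <<'E'
import numpy as np, cv2
from rig import env, optics
def ray(n,uv):
    c=optics.calibration(n);f=200/np.tan(np.radians(c["fov_y"]/2))
    K=np.array([[f,0,c["cx"]],[0,f,c["cy"]],[0,0,1]])
    p=cv2.undistortPoints(np.array([[uv]],float),K,np.array(c["D"]))[0,0]
    T=np.array(c["T"]);return T[:3,3],T[:3,:3]@[p[0],p[1],1]
def onz(n,uv,z):
    o,d=ray(n,uv);return o+d*(z-o[2])/d[2]
def tri(a,b):
    (o1,d1),(o2,d2)=ray("top",a),ray("side",b)
    d1/=np.linalg.norm(d1);d2/=np.linalg.norm(d2)
    t=np.linalg.lstsq(np.c_[d1,-d2],o2-o1,rcond=None)[0]
    p,q=o1+t[0]*d1,o2+t[1]*d2;return (p+q)/2,np.linalg.norm(p-q)
tc=lambda x,y:((x+.5)/4-.5+240,(y+.5)/4-.5+105)
sc=lambda x,y:((x+.5)/4-.5+245,(y+.5)/4-.5+140)
def fit(C,W):
    cm,wm=C.mean(0),W.mean(0);a=(C-cm);b=(W-wm)
    th=np.arctan2((a[:,0]*b[:,1]-a[:,1]*b[:,0]).sum(),(a*b).sum())
    R=np.array([[np.cos(th),-np.sin(th)],[np.sin(th),np.cos(th)]])
    return th,R,wm-R@cm
E
python3 - <<'E'
from h import *
np.set_printoptions(precision=4,suppress=True)
C=np.array([[-.135,.17],[-.135,-.17],[.11,.17],[.11,-.17]])
out=[]
for n,f,P in(("top",tc,[(112,507),(642,430),(60,130),(583,57)]),("side",sc,[(47,187),(425,490),(318,32),(712,287)])):
    W=np.array([onz(n,f(*p),.09)[:2] for p in P]);th,R,t=fit(C,W)
    print(n,np.degrees(th),t,((R@C.T).T+t-W)*1000);out.append((th,t))
th=np.mean([o[0] for o in out]);t=np.mean([o[1] for o in out],0)
R=np.array([[np.cos(th),-np.sin(th)],[np.sin(th),np.cos(th)]])
for nm,a,b in(("barL",(290,322),(291,165)),("barR",(426,304),(386,232)),("peg",(177,330),(214,117)),("knob",(515,391),(370,330)),("adapter",(401,438),(258,310)),("pivot",(211,436),(156,198))):
    p,e=tri(tc(*a),sc(*b));print(nm,p,"case",R.T@(p[:2]-t),"gap",e*1000)
print(np.degrees(th),t, "handle",R@[-.04,0]+t,"knob",R@[-.1,-.09]+t,"pivot",R@[-.1,.1]+t)
E
```

```text
top 8.505659399571954 [0.6119 0.0205] [[-2.2978  2.1782]
 [-1.857  -2.3974]
 [ 1.3867  1.9761]
 [ 2.7681 -1.757 ]]
side 8.255662217807027 [0.6125 0.018 ] [[-5.0092  0.9877]
 [-4.4013 -1.9607]
 [ 4.9374 -2.4418]
 [ 4.473   3.4149]]
barL [0.5688 0.0544 0.133 ] case [-0.0378  0.0411] gap 2.6659416260444657
barR [ 0.58   -0.0275  0.1339] case [-0.0386 -0.0416] gap 2.7899774352245683
peg [0.5614 0.1245 0.1275] case [-0.0349  0.1115] gap 3.6295982175339763
knob [ 0.5289 -0.0822  0.1278] case [-0.0971 -0.0883] gap 4.503147974438305
adapter [ 0.5002 -0.0138  0.1041] case [-0.1156 -0.0164] gap 2.437500852556198
pivot [0.5011 0.1032 0.1051] case [-0.0976  0.0992] gap 3.2354830215555106
8.38066080868949 [0.6122 0.0192] handle [0.5726 0.0134] knob [ 0.5263 -0.0844] pivot [0.4987 0.1036]
```

Both views put the case at yaw 8.4° with its origin near (0.613, 0.0195), residuals within 3–5 mm. The triangulated bar, peg and knob heights also match. I'll first roll the tool so it closes diagonally to the hasp, then travel.

```bash
python3 -m jog '[{"linear":[0,0,0],"roll":1},{"linear":[0,0,0],"roll":1},{"linear":[0,0,0],"roll":1},{"linear":[0,0,0],"roll":1},{"linear":[0,0,0],"roll":1},{"linear":[0,0,0],"roll":1},{"linear":[0,0,0],"roll":1},{"linear":[0,0,0],"roll":1},{"linear":[0,0,0],"roll":1},{"linear":[0,0,0],"roll":1},{"linear":[0,0,0],"roll":1}]' 0 30
python3 -m jog '[{"linear":[0,0,0],"roll":1},{"linear":[0,0,0],"roll":1},{"linear":[0,0,0],"roll":1},{"linear":[0,0,0],"roll":1},{"linear":[0,0,0],"roll":1},{"linear":[0,0,0],"roll":1},{"linear":[0,0,0],"roll":1},{"linear":[0,0,0],"roll":1},{"linear":[0,0,0],"roll":1},{"linear":[0,0,0],"roll":1}]'
```

```text
time_s: 1.02
position: [0.1951, 0.514, 0.2309]
tool_rot: [[-0.241, 0.97, -0.001], [0.97, 0.241, -0.001], [-0.001, -0.001, -1.0]]
ft_force: [-0.5, -0.2, 0.4]
grip_width: 0.0424
gripper_force: 0.0
time_s: 1.85
position: [0.1951, 0.514, 0.2309]
tool_rot: [[0.588, 0.809, -0.001], [0.809, -0.588, -0.001], [-0.001, 0.0, -1.0]]
ft_force: [-0.6, 0.1, 0.4]
grip_width: 0.0426
gripper_force: 0.0
```

```bash
python3 -m jog '[{"linear":[-0.18,0.9,0],"roll":0},{"linear":[-0.18,0.9,0],"roll":0},{"linear":[-0.18,0.9,0],"roll":0},{"linear":[-0.18,0.9,0],"roll":0},{"linear":[-0.18,0.9,0],"roll":0},{"linear":[-0.18,0.9,0],"roll":0},{"linear":[-0.18,0.9,0],"roll":0},{"linear":[-0.18,0.9,0],"roll":0},{"linear":[-0.18,0.9,0],"roll":0},{"linear":[-0.18,0.9,0],"roll":0},{"linear":[-0.18,0.9,0],"roll":0},{"linear":[-0.18,0.9,0],"roll":0}]'
python3 -m jog '[{"linear":[-0.2,0.9,0],"roll":0},{"linear":[-0.2,0.9,0],"roll":0},{"linear":[0,0.5,0],"roll":0},{"linear":[0,0,0],"roll":0}]'
python3 - <<'E'
from h import *
p=env.observe()["position"];R=env.observe()["tool_rot"]
print(p, R.T@(np.array([.559,.1237,.108])-p)/.04)
cv2.imwrite("pics/s1.png",cv2.resize(optics.get_image("side")[100:260,220:400,::-1],None,fx=3.5,fy=3.5))
E
```

```text
time_s: 2.85
position: [0.4959, 0.1898, 0.2311]
tool_rot: [[0.585, 0.811, -0.001], [0.811, -0.585, -0.0], [-0.0, -0.001, -1.0]]
ft_force: [0.5, 0.7, 0.1]
grip_width: 0.0424
gripper_force: 0.0
time_s: 3.18
position: [0.5627, 0.1217, 0.2302]
tool_rot: [[0.588, 0.809, -0.001], [0.809, -0.588, -0.001], [-0.001, -0.0, -1.0]]
ft_force: [-0.8, -0.2, -1.0]
grip_width: 0.0432
gripper_force: 0.0
[0.56273249 0.12168096 0.23023121] [-0.01151232 -0.10483764  3.0558017 ]
```

View pics/s1.png

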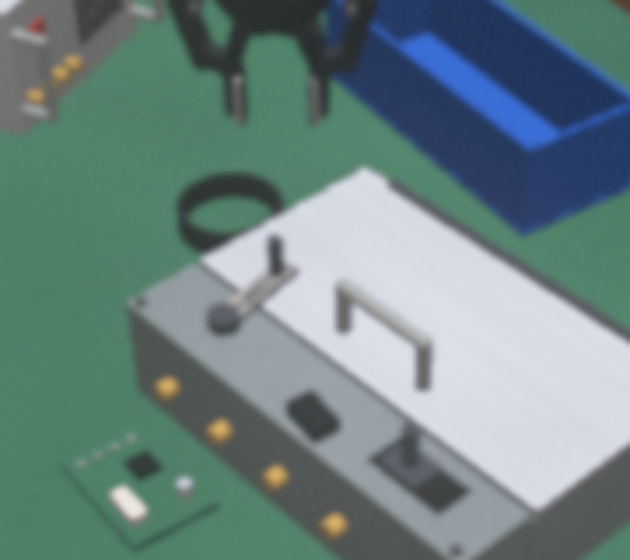

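The fingers at (237,120) and (317,120) straddle the peg (275,245), so I'll descend and grip it lightly.

```bash
python3 -m jog '[{"linear":[0,-0.1,0.6],"roll":0},{"linear":[0,0,0.6],"roll":0},{"linear":[0,0,0.6],"roll":0},{"linear":[0,0,0.4],"roll":0},{"linear":[0,0,0.3],"roll":0},{"linear":[0,0,0.2],"roll":0},{"linear":[0,0,0.2],"roll":0},{"linear":[0,0,0.15],"roll":0},{"linear":[0,0,0],"roll":0}]'
python3 -m jog '[{"linear":[0,0,0],"roll":0},{"linear":[0,0,0],"roll":0},{"linear":[0,0,0],"roll":0},{"linear":[0,0,0],"roll":0},{"linear":[0,0,0],"roll":0},{"linear":[0,0,0],"roll":0}]' -1 20
```

```text
time_s: 3.98
position: [0.5566, 0.1273, 0.1085]
tool_rot: [[0.584, 0.811, -0.001], [0.811, -0.584, -0.0], [-0.001, -0.001, -1.0]]
ft_force: [-0.2, 1.2, -0.9]
grip_width: 0.0428
gripper_force: 0.0
time_s: 4.48
position: [0.5576, 0.1271, 0.1099]
tool_rot: [[0.585, 0.811, 0.002], [0.811, -0.585, 0.0], [0.001, 0.001, -1.0]]
ft_force: [0.7, 0.7, 3.0]
grip_width: 0.0109
gripper_force: 21.0
```

Run:
```python
import numpy as np
a=np.radians(np.linspace(22.1,97,13));P=.062*np.c_[np.cos(a),np.sin(a)];d=np.diff(P,axis=0)/.04
print(np.round(np.c_[d@[.585,.811],d@[.811,-.585]],2).tolist())
```

```text
[[0.08, -0.15], [0.07, -0.16], [0.05, -0.16], [0.03, -0.17], [0.01, -0.17], [-0.01, -0.17], [-0.02, -0.17], [-0.04, -0.16], [-0.06, -0.16], [-0.08, -0.15], [-0.09, -0.14], [-0.11, -0.13]]
```

```bash
python3 -m jog '[{"linear":[0.08,-0.15,0],"roll":0},{"linear":[0.07,-0.16,0],"roll":0},{"linear":[0.05,-0.16,0],"roll":0},{"linear":[0.03,-0.17,0],"roll":0},{"linear":[0.01,-0.17,0],"roll":0},{"linear":[-0.01,-0.17,0],"roll":0}]'
python3 -m jog '[{"linear":[-0.02,-0.17,0],"roll":0},{"linear":[-0.04,-0.16,0],"roll":0},{"linear":[-0.06,-0.16,0],"roll":0},{"linear":[-0.08,-0.15,0],"roll":0},{"linear":[-0.09,-0.14,0],"roll":0},{"linear":[-0.11,-0.13,0],"roll":0},{"linear":[0,0,0],"roll":0}]'
```

```text
time_s: 4.98
position: [0.5313, 0.158, 0.1098]
tool_rot: [[0.584, 0.811, 0.003], [0.811, -0.584, 0.0], [0.002, 0.002, -1.0]]
ft_force: [3.9, -0.2, 3.8]
grip_width: 0.0109
gripper_force: 21.1
time_s: 5.57
position: [0.4905, 0.1656, 0.1096]
tool_rot: [[0.585, 0.811, -0.0], [0.811, -0.585, -0.0], [-0.001, -0.0, -1.0]]
ft_force: [1.9, -0.5, 5.6]
grip_width: 0.0111
gripper_force: 21.3
```

```bash
python3 -m jog '[{"linear":[0,0,0],"roll":0},{"linear":[0,0,0],"roll":0},{"linear":[0,0,0],"roll":0},{"linear":[0,0,-0.5],"roll":0},{"linear":[0,0,-0.9],"roll":0},{"linear":[0,0,-0.9],"roll":0},{"linear":[0,0,0],"roll":0}]' 0 30
python3 -m jog '[{"linear":[0,0,0],"roll":-0.9},{"linear":[0,0,0],"roll":-1},{"linear":[0,0,0],"roll":-1},{"linear":[0,0,0],"roll":-1},{"linear":[0,0,0],"roll":-1},{"linear":[0,0,0],"roll":-1},{"linear":[0,0,0],"roll":-1},{"linear":[0,0,0],"roll":-1},{"linear":[0,0,0],"roll":-0.95},{"linear":[0,0,0],"roll":0}]'
python3 -m jog '[{"linear":[-0.7,0.25,0],"roll":0},{"linear":[-0.7,0.25,0],"roll":0},{"linear":[-0.7,0.25,0],"roll":0},{"linear":[-0.7,0.25,0],"roll":0},{"linear":[-0.7,0.25,0],"roll":0},{"linear":[-0.56,0.27,0],"roll":0},{"linear":[0,0,0],"roll":0}]'
python3 - <<'E'
from h import *
s=env.observe();p=s["position"];R=s["tool_rot"]
print(p,R.T@(np.array([.5742,.0137,.111])-p)/.04)
a=optics.get_image("side")[130:270,240:420,::-1];b=optics.get_image("top")[115:255,230:410,::-1]
cv2.imwrite("pics/s2.png",np.hstack([cv2.resize(a,None,fx=2.2,fy=2.2),cv2.resize(b,None,fx=2.2,fy=2.2)]))
E
```

```text
time_s: 6.15
position: [0.4938, 0.1661, 0.2071]
tool_rot: [[0.585, 0.811, 0.01], [0.811, -0.585, 0.001], [0.007, 0.007, -1.0]]
ft_force: [0.5, -0.2, 1.2]
grip_width: 0.0426
gripper_force: 0.0
time_s: 6.98
position: [0.4914, 0.1657, 0.2007]
tool_rot: [[-0.15, 0.989, -0.002], [0.989, 0.15, 0.0], [0.0, -0.002, -1.0]]
ft_force: [-0.4, 0.6, 0.3]
grip_width: 0.0426
gripper_force: 0.0
time_s: 7.57
position: [0.5775, 0.0104, 0.2003]
tool_rot: [[-0.141, 0.99, -0.0], [0.99, 0.141, -0.001], [-0.001, -0.0, -1.0]]
ft_force: [-0.4, 0.6, -0.2]
grip_width: 0.0424
gripper_force: 0.0
[0.5774963  0.01043923 0.20034777] [ 0.09373134 -0.06912407  2.23366586]
```

View pics/s2.png

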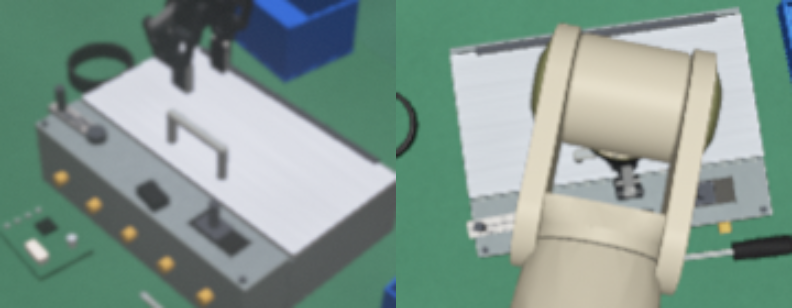

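The hasp now lies along the ledge with its peg at (60,98) px, clear of the cover, and the gripper stands above the handle. I'll lower and grip the bar.

```bash
python3 -m jog '[{"linear":[0.09,-0.07,0.4],"roll":0},{"linear":[0,0,0.5],"roll":0},{"linear":[0,0,0.4],"roll":0},{"linear":[0,0,0.3],"roll":0},{"linear":[0,0,0.3],"roll":0},{"linear":[0,0,0.2],"roll":0},{"linear":[0,0,0.13],"roll":0},{"linear":[0,0,0],"roll":0}]'
python3 -m jog '[{"linear":[0,0,0],"roll":0},{"linear":[0,0,0],"roll":0},{"linear":[0,0,0],"roll":0},{"linear":[0,0,0],"roll":0},{"linear":[0,0,0],"roll":0},{"linear":[0,0,0],"roll":0}]' -1 40
```

```text
time_s: 8.33
position: [0.5719, 0.0179, 0.1113]
tool_rot: [[-0.147, 0.989, -0.002], [0.989, 0.147, 0.0], [0.001, -0.002, -1.0]]
ft_force: [0.1, 0.2, -0.2]
grip_width: 0.0428
gripper_force: 0.0
time_s: 8.83
position: [0.5744, 0.0175, 0.1131]
tool_rot: [[-0.147, 0.989, 0.005], [0.989, 0.147, 0.0], [-0.0, 0.005, -1.0]]
ft_force: [7.2, 3.6, -2.2]
grip_width: 0.0106
gripper_force: 39.3
```

```bash
python3 -m jog '[{"linear":[0,0.015,-0.05],"roll":0},{"linear":[0,0.015,-0.05],"roll":0},{"linear":[0,0,0],"roll":0}]'
python3 -m jog '[{"linear":[0,0.015,-0.05],"roll":0},{"linear":[0,0.015,-0.05],"roll":0},{"linear":[0,0,0],"roll":0}]'
python3 -m jog '[{"linear":[0,0.015,-0.05],"roll":0},{"linear":[0,0,0],"roll":0},{"linear":[0,0,0],"roll":0}]'
```

```text
time_s: 9.08
position: [0.5754, 0.0176, 0.1166]
tool_rot: [[-0.147, 0.989, 0.004], [0.989, 0.147, 0.0], [-0.0, 0.004, -1.0]]
ft_force: [8.1, 1.6, -7.1]
grip_width: 0.0105
gripper_force: 38.9
time_s: 9.33
position: [0.5765, 0.0178, 0.1204]
tool_rot: [[-0.147, 0.989, 0.004], [0.989, 0.147, 0.001], [-0.0, 0.004, -1.0]]
ft_force: [10.0, 1.4, -8.9]
grip_width: 0.0101
gripper_force: 38.8
time_s: 9.58
position: [0.5768, 0.0178, 0.1214]
tool_rot: [[-0.147, 0.989, 0.003], [0.989, 0.147, 0.001], [0.0, 0.003, -1.0]]
ft_force: [9.8, 1.0, -12.9]
grip_width: 0.0105
gripper_force: 39.5
```

```bash
python3 -m jog '[{"linear":[0,0.01,-0.05],"roll":0},{"linear":[0,0,0],"roll":0},{"linear":[0,0,0],"roll":0}]'
python3 -m jog '[{"linear":[0,0.01,-0.05],"roll":0},{"linear":[0,0,0],"roll":0},{"linear":[0,0,0],"roll":0}]'
```

```text
time_s: 9.83
position: [0.5769, 0.0179, 0.122]
tool_rot: [[-0.147, 0.989, 0.001], [0.989, 0.147, 0.001], [0.001, 0.001, -1.0]]
ft_force: [12.7, 0.9, -24.0]
grip_width: 0.0103
gripper_force: 39.6
time_s: 10.08
position: [0.577, 0.0179, 0.1225]
tool_rot: [[-0.147, 0.989, -0.001], [0.989, 0.147, 0.001], [0.001, -0.001, -1.0]]
ft_force: [16.8, 0.9, -33.8]
grip_width: 0.0104
gripper_force: 39.5
```

The cover rose 8–9 mm and then stopped hard, with force climbing to 34 N, so the catch is holding it. I'll lower it, let go and move over to the slide knob.

```bash
python3 -m jog '[{"linear":[0,-0.02,0.1],"roll":0},{"linear":[0,-0.03,0.1],"roll":0},{"linear":[0,-0.03,0.1],"roll":0},{"linear":[0,-0.015,0.05],"roll":0},{"linear":[0,0,0],"roll":0},{"linear":[0,0,0],"roll":0}]'
python3 -m jog '[{"linear":[0,0,0],"roll":0},{"linear":[0,0,0],"roll":0},{"linear":[0,0,0],"roll":0},{"linear":[0,0,0],"roll":0},{"linear":[0,0,-0.4],"roll":0},{"linear":[0,0,-0.7],"roll":0},{"linear":[0,0,-0.7],"roll":0},{"linear":[0,0,-0.4],"roll":0},{"linear":[0,0,0],"roll":0}]' 0 40
python3 -m jog '[{"linear":[-0.58,-0.38,0],"roll":0},{"linear":[-0.58,-0.38,0],"roll":0},{"linear":[-0.58,-0.38,0],"roll":0},{"linear":[-0.58,-0.38,0],"roll":0},{"linear":[0,0,0],"roll":0},{"linear":[0,0,0],"roll":0}]'
python3 - <<'E'
from h import *
s=env.observe();p=s["position"];R=s["tool_rot"]
print(p,R.T@(np.array([.5283,-.0835,.104])-p)/.04)
a=optics.get_image("side")[130:270,240:420,::-1]
cv2.imwrite("pics/s3.png",cv2.resize(a,None,fx=4,fy=4))
E
```

```text
time_s: 10.58
position: [0.5745, 0.0175, 0.1134]
tool_rot: [[-0.147, 0.989, 0.006], [0.989, 0.147, 0.0], [-0.001, 0.006, -1.0]]
ft_force: [5.5, 2.6, 0.4]
grip_width: 0.0105
gripper_force: 42.6
time_s: 11.33
position: [0.5738, 0.017, 0.2039]
tool_rot: [[-0.147, 0.989, 0.007], [0.989, 0.147, -0.001], [-0.002, 0.006, -1.0]]
ft_force: [-0.0, -0.5, -0.0]
grip_width: 0.0424
gripper_force: 0.0
time_s: 11.83
position: [0.5254, -0.0844, 0.1994]
tool_rot: [[-0.145, 0.989, -0.001], [0.989, 0.145, 0.001], [0.001, -0.001, -1.0]]
ft_force: [-0.2, 0.6, 0.1]
grip_width: 0.0424
gripper_force: 0.0
[ 0.52541768 -0.08441211  0.19941254] [0.01036431 0.07745821 2.38523066]
```

View pics/s3.png

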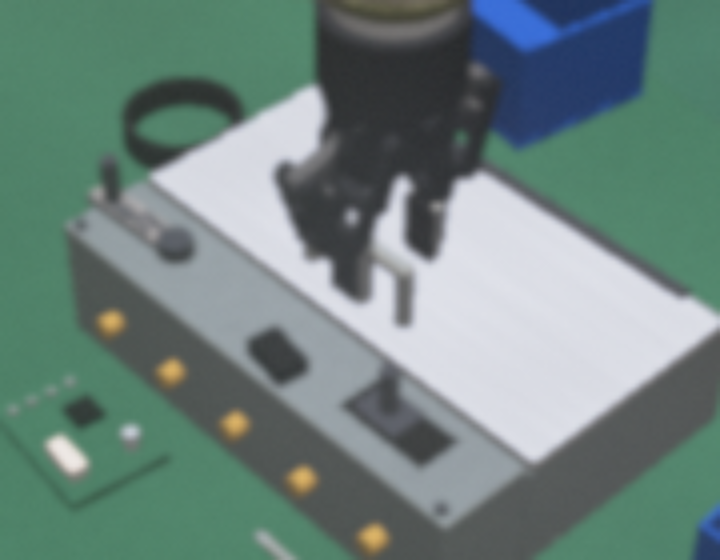

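The fingers, centred on about (388,270), are directly above the knob at (390,375), and the slide is still at home. I'll lower and grip it.

```bash
python3 -m jog '[{"linear":[0,0.05,0.4],"roll":0},{"linear":[0,0,0.5],"roll":0},{"linear":[0,0,0.5],"roll":0},{"linear":[0,0,0.4],"roll":0},{"linear":[0,0,0.3],"roll":0},{"linear":[0,0,0.2],"roll":0},{"linear":[0,0,0.08],"roll":0},{"linear":[0,0,0],"roll":0}]'
python3 -m jog '[{"linear":[0,0,0],"roll":0},{"linear":[0,0,0],"roll":0},{"linear":[0,0,0],"roll":0},{"linear":[0,0,0],"roll":0},{"linear":[0,0,0],"roll":0},{"linear":[0,0,0],"roll":0}]' -1 40
```

```text
time_s: 12.55
position: [0.5281, -0.0826, 0.1044]
tool_rot: [[-0.148, 0.989, -0.001], [0.989, 0.148, 0.0], [0.001, -0.001, -1.0]]
ft_force: [0.4, -0.4, -0.2]
grip_width: 0.0425
gripper_force: 0.0
time_s: 13.05
position: [0.5288, -0.0833, 0.1057]
tool_rot: [[-0.147, 0.989, 0.002], [0.989, 0.147, -0.0], [-0.001, 0.002, -1.0]]
ft_force: [1.8, 2.4, 6.2]
grip_width: 0.0108
gripper_force: 39.3
```

```bash
python3 -m jog '[{"linear":[-0.12,0,0],"roll":0},{"linear":[-0.12,0,0],"roll":0},{"linear":[-0.1,0,0],"roll":0},{"linear":[0,0,0],"roll":0},{"linear":[0,0,0],"roll":0}]'
python3 -m jog '[{"linear":[-0.06,0,0],"roll":0},{"linear":[-0.05,0,0],"roll":0},{"linear":[0,0,0],"roll":0},{"linear":[0,0,0],"roll":0}]'
python3 -m jog '[{"linear":[-0.05,0,0],"roll":0},{"linear":[0,0,0],"roll":0},{"linear":[0,0,0],"roll":0}]'
```

```text
time_s: 13.47
position: [0.5309, -0.0975, 0.1057]
tool_rot: [[-0.147, 0.989, 0.003], [0.989, 0.147, -0.002], [-0.002, 0.002, -1.0]]
ft_force: [3.2, -0.4, 5.8]
grip_width: 0.0103
gripper_force: 39.3
time_s: 13.8
position: [0.5311, -0.0992, 0.1057]
tool_rot: [[-0.147, 0.989, 0.002], [0.989, 0.147, 0.003], [0.003, 0.002, -1.0]]
ft_force: [2.9, 10.9, 8.3]
grip_width: 0.01
gripper_force: 39.8
time_s: 14.05
position: [0.5311, -0.0994, 0.1057]
tool_rot: [[-0.148, 0.989, 0.001], [0.989, 0.147, 0.006], [0.006, 0.002, -1.0]]
ft_force: [2.8, 20.2, 9.8]
grip_width: 0.0103
gripper_force: 40.0
```

The slide moved 16.1 mm and then met a hard stop at 20 N, so it's fully over. I'll unload, release and return to the handle.

```bash
python3 -m jog '[{"linear":[0.09,0,0],"roll":0},{"linear":[0,0,0],"roll":0},{"linear":[0,0,0],"roll":0}]'
python3 -m jog '[{"linear":[0,0,0],"roll":0},{"linear":[0,0,0],"roll":0},{"linear":[0,0,0],"roll":0},{"linear":[0,0,0],"roll":0},{"linear":[0,0,-0.4],"roll":0},{"linear":[0,0,-0.7],"roll":0},{"linear":[0,0,-0.7],"roll":0},{"linear":[0,0,-0.5],"roll":0},{"linear":[0,0,0],"roll":0}]' 0 40
python3 -m jog '[{"linear":[0.55,0.3,0],"roll":0},{"linear":[0.55,0.3,0],"roll":0},{"linear":[0.55,0.3,0],"roll":0},{"linear":[0.55,0.3,0],"roll":0},{"linear":[0.5,0.3,0],"roll":0},{"linear":[0,0,0],"roll":0},{"linear":[0,0,0],"roll":0}]'
python3 - <<'E'
from h import *
s=env.observe();p=s["position"];R=s["tool_rot"]
print(p,R.T@(np.array([.5742,.0140,.1115])-p)/.04)
a=optics.get_image("side")[130:270,240:420,::-1]
cv2.imwrite("pics/s4.png",cv2.resize(a,None,fx=4,fy=4))
E
```

```text
time_s: 14.3
position: [0.5311, -0.0991, 0.1057]
tool_rot: [[-0.147, 0.989, 0.002], [0.989, 0.147, 0.0], [-0.0, 0.002, -1.0]]
ft_force: [3.1, 3.7, 7.2]
grip_width: 0.0106
gripper_force: 39.4
time_s: 15.05
position: [0.5318, -0.1001, 0.2009]
tool_rot: [[-0.147, 0.989, 0.006], [0.989, 0.147, -0.003], [-0.004, 0.006, -1.0]]
ft_force: [0.2, 0.8, 0.4]
grip_width: 0.0429
gripper_force: 0.0
time_s: 15.63
position: [0.5737, 0.0169, 0.196]
tool_rot: [[-0.149, 0.989, -0.002], [0.989, 0.149, -0.0], [0.0, -0.002, -1.0]]
ft_force: [-0.4, -0.1, -0.1]
grip_width: 0.0427
gripper_force: 0.0
[0.57370563 0.0168671  0.19595747] [-0.07314584  0.00489422  2.1114169 ]
```

View pics/s4.png

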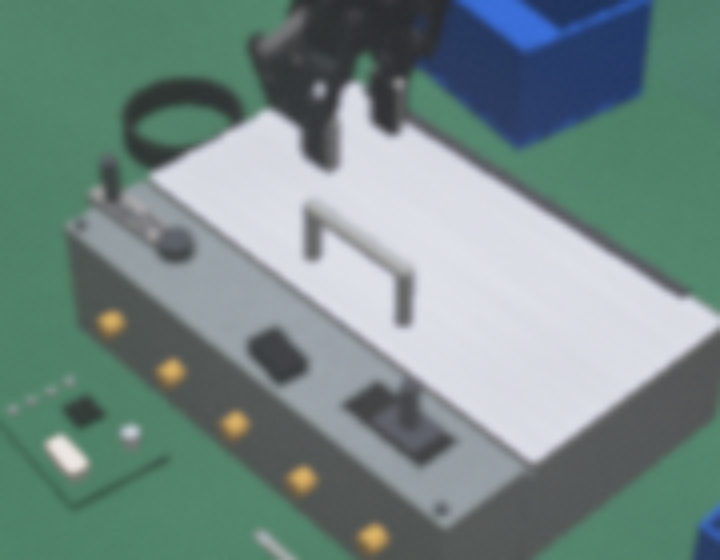

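The slide plate has moved to the far end of its recess (410,430), and the hasp and adapter are where they should be. I'll grip the handle again.

```bash
python3 -m jog '[{"linear":[-0.07,0,0.4],"roll":0},{"linear":[0,0,0.5],"roll":0},{"linear":[0,0,0.4],"roll":0},{"linear":[0,0,0.3],"roll":0},{"linear":[0,0,0.3],"roll":0},{"linear":[0,0,0.2],"roll":0},{"linear":[0,0,0],"roll":0}]'
python3 -m jog '[{"linear":[0,0,0],"roll":0},{"linear":[0,0,0],"roll":0},{"linear":[0,0,0],"roll":0},{"linear":[0,0,0],"roll":0},{"linear":[0,0,0],"roll":0},{"linear":[0,0,0],"roll":0}]' -1 40
python3 - <<'E'
import numpy as np
th=np.radians(np.linspace(0,51,25));X=-.14*np.cos(th)+.04*np.sin(th);Z=.14*np.sin(th)+.04*np.cos(th)
print(np.round(np.c_[np.diff(X),-np.diff(Z)]/.04,3).tolist())
E
```

```text
time_s: 16.27
position: [0.5733, 0.0126, 0.1113]
tool_rot: [[-0.146, 0.989, -0.003], [0.989, 0.146, 0.0], [0.001, -0.003, -1.0]]
ft_force: [-0.2, 0.0, 0.2]
grip_width: 0.043
gripper_force: 0.0
time_s: 16.77
position: [0.5751, 0.0132, 0.1138]
tool_rot: [[-0.147, 0.989, 0.002], [0.989, 0.147, -0.001], [-0.001, 0.002, -1.0]]
ft_force: [2.7, -1.6, 4.9]
grip_width: 0.0105
gripper_force: 39.3
[[0.039, -0.129], [0.044, -0.128], [0.049, -0.126], [0.054, -0.124], [0.058, -0.122], [0.063, -0.12], [0.067, -0.117], [0.071, -0.115], [0.076, -0.112], [0.08, -0.109], [0.084, -0.106], [0.087, -0.103], [0.091, -0.1], [0.095, -0.096], [0.098, -0.092], [0.102, -0.089], [0.105, -0.085], [0.108, -0.081], [0.111, -0.077], [0.114, -0.073], [0.116, -0.068], [0.119, -0.064], [0.121, -0.06], [0.123, -0.055]]
```

First the early part of the lift, checking that it is free.

```bash
python3 -m jog '[{"linear":[0,0.04,-0.13],"roll":0},{"linear":[0,0.045,-0.13],"roll":0},{"linear":[0,0.05,-0.125],"roll":0},{"linear":[0,0,0],"roll":0}]'
```

```text
time_s: 17.1
position: [0.5797, 0.014, 0.1284]
tool_rot: [[-0.147, 0.989, -0.001], [0.989, 0.147, -0.001], [-0.0, -0.001, -1.0]]
ft_force: [2.6, -3.0, -5.6]
grip_width: 0.0106
gripper_force: 39.0
```

The cover is past 14 mm with only a few newtons, so it's free. I'll continue along the arc.

```bash
python3 -m jog '[{"linear":[0,0.054,-0.124],"roll":0},{"linear":[0,0.058,-0.122],"roll":0},{"linear":[0,0.063,-0.12],"roll":0},{"linear":[0,0.067,-0.117],"roll":0},{"linear":[0,0.071,-0.115],"roll":0},{"linear":[0,0.076,-0.112],"roll":0},{"linear":[0,0.08,-0.109],"roll":0},{"linear":[0,0.084,-0.106],"roll":0},{"linear":[0,0.087,-0.103],"roll":0},{"linear":[0,0,0],"roll":0}]'
python3 -m jog '[{"linear":[0,0.091,-0.1],"roll":0},{"linear":[0,0.095,-0.096],"roll":0},{"linear":[0,0.098,-0.092],"roll":0},{"linear":[0,0.102,-0.089],"roll":0},{"linear":[0,0.105,-0.085],"roll":0},{"linear":[0,0.108,-0.081],"roll":0},{"linear":[0,0,0],"roll":0}]'
python3 -m jog '[{"linear":[0,0.111,-0.077],"roll":0},{"linear":[0,0.114,-0.073],"roll":0},{"linear":[0,0.116,-0.068],"roll":0},{"linear":[0,0.119,-0.064],"roll":0},{"linear":[0,0.121,-0.06],"roll":0},{"linear":[0,0.123,-0.055],"roll":0},{"linear":[0,0,0],"roll":0},{"linear":[0,0,0],"roll":0}]'
python3 - <<'E'
from h import *
p=env.observe()["position"];R=env.observe()["tool_rot"]
g=p-R[:,2]*0.0187
t=np.array([.6138,.0195]);u=np.array([.9893,.1461]);x=u@(g[:2]-t)-.1;z=g[2]-.09
print(x,z,"r",np.hypot(x,z),"angle",np.degrees(np.arctan2(z,-x)-np.arctan2(.04,.14)))
a=optics.get_image("side")[100:280,220:440,::-1]
cv2.imwrite("pics/s5.png",cv2.resize(a,None,fx=3,fy=3))
E
```

```text
time_s: 17.93
position: [0.6038, 0.0176, 0.1705]
tool_rot: [[-0.147, 0.989, -0.003], [0.989, 0.147, -0.001], [-0.001, -0.004, -1.0]]
ft_force: [-8.3, -6.5, 3.2]
grip_width: 0.0104
gripper_force: 39.3
time_s: 18.52
position: [0.6272, 0.0211, 0.1938]
tool_rot: [[-0.147, 0.989, -0.003], [0.989, 0.147, -0.002], [-0.001, -0.003, -1.0]]
ft_force: [-13.8, -5.3, 14.1]
grip_width: 0.0103
gripper_force: 39.6
time_s: 19.18
position: [0.6561, 0.0254, 0.21]
tool_rot: [[-0.147, 0.989, 0.001], [0.989, 0.147, -0.001], [-0.001, 0.001, -1.0]]
ft_force: [-6.4, -4.4, 12.1]
grip_width: 0.0104
gripper_force: 41.2
-0.05733709512752556 0.13873956765668424 r 0.15012065184786064 angle 51.600695982170684
```

View pics/s5.png

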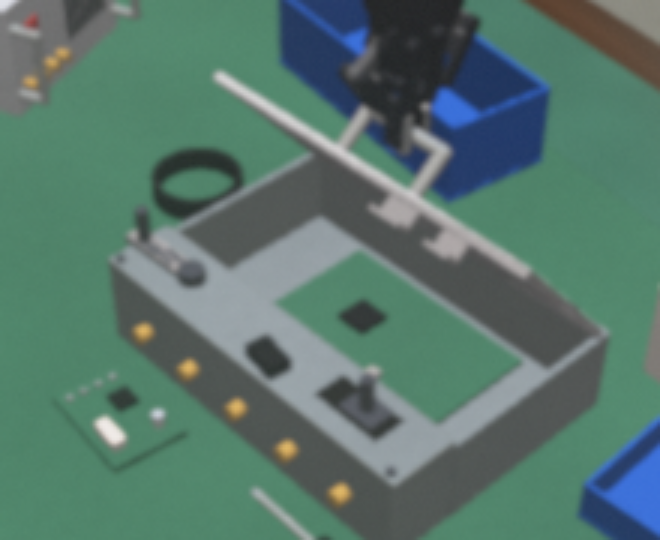

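The cover stands open at about 51°, held by the bar in the fingers at (400,120). The hasp is still aside, the adapter and board are in place, and the slide is fully over. I'll check it holds steady, then hand in.

```bash
python3 -m jog '[{"linear":[0,0,0],"roll":0},{"linear":[0,0,0],"roll":0},{"linear":[0,0,0],"roll":0},{"linear":[0,0,0],"roll":0},{"linear":[0,0,0],"roll":0},{"linear":[0,0,0],"roll":0}]'
python3 -c "from rig import env; print(env.close_job())"
```

```text
time_s: 19.73
position: [0.6559, 0.0254, 0.21]
tool_rot: [[-0.147, 0.989, 0.001], [0.989, 0.147, -0.001], [-0.001, 0.001, -1.0]]
ft_force: [-7.7, -4.1, 11.2]
grip_width: 0.0105
gripper_force: 41.2
the job is handed in; nothing more can be done
None
```

Job handed in at 19.7 s (no verdict shown): I swung the hasp aside, the tug showed the cover was caught, I pushed the release slide fully over (16 mm, to its stop), and the gripper is holding the cover at about 51°.

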